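Hook a dropped clamping ring out to the lip of a guarded test bay

ROBOT

A 7-joint arm with a two-finger parallel gripper is mounted at the origin on the work surface. World frame = base frame: x ahead of the robot, y to its left, z up, the work surface at z = 0. Lengths are in m, angles in rad, forces in N, time in s.
With the tool pointing down it reaches from about 0.4 to 0.875 m from the base axis. Payload 19.3 kg.
Tool frame: the origin (TCP) lies on the centre line of the jaws, within the pads' length; the fingertips stand 14 mm ahead of it and the grasp point (between the pads) lies 5 mm behind it; z points along the fingers, y is the line along which they close (so a half turn about z gives the same grasp; the last joint's range is limited). The gripper opens to 85 mm and grips with 20 to 120 N. Pads are 22 mm wide; open, the fingers measure 114 mm over their backs; the gripper's body (76 mm by 85 mm) begins 54 mm behind the grasp point. The pads swing forward as they close: fully open they stand 13 mm farther back than shut.
Start: joints at [-1.231, 0.521, -0.036, 1.599, 0.021, 1.021, -0.113], TCP at [0.249, 0.573, 0.245] pointing down, gripper open.
Joint ranges: [-2.91, 2.91], [-0.3, 2.13], [-1.5, 1.42], [0.17, 2.43], [-1.26, 4.41], [0.16, 1.93], [-2.52, 2.52]. Speed limits (rad/s): [1.89, 1.89, 2.39, 2.39, 3.01, 3.01, 3.01].

INTERFACE

Orientations are given as a unit quaternion [x, y, z, w].
In Python, from rig import r gives the robot as it stands.
- The arm moves only by the tool play_rows, never from a script. Its argument "moves" is a list of rows, each a list of 6 numbers: the shift along the tool's x, y, z in units of 40 mm (1.0 is 40 mm), then the turn, a rotation vector about the tool's x, y, z in units of 5 degrees (1.0 is 5 degrees). In form: [[dx, dy, dz, ax, ay, az], ...]. A call has 1 to 12 rows; each row is the pose to reach, as a shift and turn from the pose commanded when the call began, along the tool's axes at that moment; what a row does not reach only later rows make up. A row lasts 1/12 s, in which the tool goes at most 41.7 mm and 7.16 degrees, less where a joint would pass 70% of its speed; a pose out of reach is approached as far as the arm can. A call with a gripper value outside its range is refused whole. "gripper" is the opening, from 0 (shut) to 1 (fully open), set as the call begins (left out, the last holds). The fingers move at their own pace and stop on an object; the grip force is fixed at half the most. Time passes only in rows, so rows that repeat a pose let the fingers close. It gives the time, the measured TCP pose, the force and the opening at its end, in the units of the state.
- r.get_state(): the state, without advancing time (a new reading comes with each control period).
- r.get_image(name): name is "side" or "top" or "wrist"; returns a dict with "pixels" (480x640x3 uint8, red, green, blue), "fx", "fy", "cx", "cy" (pixels), "xyz" and "attitude" of the camera in the world; the wrist camera has in their place "tool_from_camera" (4x4, takes a point from camera to tool coordinates, whose origin is the TCP and whose axes are the flange's). Camera axes: x right, y down, z forward; pixel columns grow to the right and rows downward; lengths in m; the calibration is good to about 2 mm. A picture is of the moment at which its call begins: read the wrist's pose just before it. There is no depth.
- r.job_done(): hands the job in, once; it reports no verdict.
Trained networks look in a picture, given as the dict that the camera call returned (one of the last four; its "shot" number tells which), for a name from the list of things; names that differ only in an ending like _2 or _b are one class to them, and where a whole thing is asked for, a point or a joint stands for the part that bears it (a point fixed in the world has none). Each returns a list of dicts, best first, with "conf" (0 to 1); they miss things now and then, are a little off and sometimes report something else, mostly with a low value. They report only what shows in the picture. A call takes as long as a camera call. They do not tell look-alikes from the thing itself.
- r.trace(label, picture): "mask" (480x640 bool, what is visible of it) and "extent" ([left, top, right, bottom] in pixels, round what is visible of it).
The state is a dict: "clock": time; "joint_pos": joint angles; "joint_velocities": joint speeds; "effort": joint torques, N m; "eef_pos": TCP position; "tool_rot": TCP orientation; "force": force on the tool from outside, world axes, zero at the start; "torque": the same for the moment, N m; "finger_gap": opening from 0.0 (shut) to 1.0 (fully open).
Only numpy, scipy, OpenCV 4.12 (cv2) and the standard library are available. Lean on these libraries where they do the work, as an engineer would, in place of code of your own. Each camera call takes 0.05 s, during which the arm holds its last target. There are 200 camera calls.

TASK

The transformer's steel clamping ring has dropped behind the fixed guard of the test bay. Take the hook stick from its stand, reach in under the guard, lower the hook into the ring and draw it out along the board until it lies flat and snug against the raised front lip; then lay the stick back in its stand as it lay. Touch the ring with the hook only, press and pull with a few newtons at most, keep the hand off the bay and leave the other things alone.

Things in the scene. Friction and masses are not known exactly. Their poses are not given: they have to be found in the camera images.
- bay: Fixed test bay, 260 mm wide, 200 mm high: frame, clear panels, wire roof, pale board. Origin: on the bench below the outside of the front guard, half-way along it; +x into the bay, y along the guard, z up. Board: flat top at z = 8 mm, open in front of the guard to the lip, y = +-140. Inside: copper toroid, 82 mm across, 55 high with its bolt, at x 165, y -55; terminal block at the back.
- guard_edge (a point): Middle of the under-edge of the bay's fixed front guard, a clear upright panel 8 mm thick with a metal edge strip: 97 mm above the board. Axes as the bay's. Corner posts 130 mm to each side.
- ring: Loose plain dark steel clamping ring lying flat on the board behind the guard: outside diameter 68 mm, hole 46 mm, 5 mm thick, about 80 g. Origin: centre of its underside; z up.
- stick: Loose insulated hook stick, 0.23 kg, level on its stand. Origin: centre of its black grip, where to grasp it; +x along the stick to the hook, z up. Grip 78 mm long, 20 wide between flat upright sides, 28 high. Behind it a 12 mm stub and 28 mm pommel (to x -89 mm), before it a 30 mm disc at x 39 to 44, then a 12 mm shaft with a 17 mm ferrule to x 109.
- hook_pivot (a point): Wing nut at the stick's end, on its line 120 mm ahead of the grip's centre. It clamps the hook stiffly: 8 mm steel bar, runs on 40 mm and turns down, rounded end 49 mm below. Left cocked 0.3 rad up to 0.3 down, unmeasured: its lowest point is 35 mm below the stick's line and 52 ahead of the nut (up; its bend then 13 above the line) to 59 below and 25 ahead (down). Feel which by touching down.
- stand_rest (a point): Point on the fixed stick stand where the grip's centre rests, 85 mm above the bench; +x along the resting stick to its hook end, z up. Foot 200 x 70 x 12 mm; two posts with open V forks, 58 mm behind and 74 mm ahead of this point, carry the stub and the shaft; fork tips 14 mm above the stick's centre line, 48 mm apart.
- capacitor: Bystander: loose black can capacitor standing on the board inside the bay, diameter 35 mm, 57 mm high with terminals. Origin: centre of its underside.
- meter: Bystander: loose yellow hand multimeter lying on the bench, 85 x 170 x 34 mm. Origin: centre of its underside, y along its length.
- reel: Bystander: loose solder reel standing on the bench, diameter 56 mm, 45 mm high. Origin: centre of its underside.
- lip (a point): Middle of the inner (guard-side) face of the raised lip along the board's front edge, at the board's top; axes as the bay's. Lip straight along y, 6 mm high, 6 mm wide; its inner face is 105 mm in front of the guard, so the snug ring's centre is 34 mm behind this face.
Mind the look-alikes: they are no part of the job. Several things have the shape of the ring; the one meant has the colours described above.

How it is judged:
On the way, in this order (a step that is already met when the one before it is completed fails the run):
1. the stick is lifted clear of its stand (distance between stick and stand_rest above 0.06 m), for 0.2 s.
2. the ring lies against the front lip, flat on the board (x of ring in the frame of lip between 0.03 and 0.036 m and z of ring in the frame of bay below 0.011 m), for 0.2 s.
At the end, for the whole second after the job is handed in: The ring is at rest flat on the board, snug against the front lip: no more than 2 mm between them. The stick lies still in both forks of its stand, grip within 25 mm of where it lay, at that height within 8 mm, lined up within 0.12 rad (all of step 2 and z of ring in the frame of bay above 0.004 m and angle between ring's own z axis and vertical below 0.1 rad and linear speed of each of ring, stick below 0.02 m/s and distance between stick and stand_rest below 0.025 m and z of stick in the frame of stand_rest between -0.008 and 0.008 m and angle between the x axis of stick and the x axis of stand_rest, either way round below 0.12 rad); the robot touches nothing.
It fails at once if the stick or its hook presses on the bay (board, lip, guard, transformer) or on the ring with more than 8 N (contact force between stick and bay above 8 N or contact force between stick and ring above 8 N).
It fails at once if the gripper or arm touches the bay with more than 2 N (contact force between any of the fingers, the arm and bay above 2 N).
It fails at once if the gripper or arm touches the ring (contact force between any of the fingers, the arm and ring above 0.3 N).
It fails at once if the capacitor, meter or reel is moved by more than 15 mm or tipped (distance of any of capacitor, meter, reel from where it was at the start of the episode above 0.015 m or angle between any of capacitor, reel's own z axis and vertical above 0.3 rad).
It also fails if it takes over 58 s, if anything falls off the work surface, if the arm or the gripper's body presses on something with over 40 N, if the wrist force passes 120 N, or if a joint passes its speed limit or range.

## Working session

There is one attempt and no reset: what is moved stays moved. The work goes in short steps, Python scripts to look and compute and a tool call to move; the robot and the scene stay as the last step left them, time stands still between calls to the robot, and variables do not carry over. Pictures are saved under pics/ and viewed, on a budget of 10 in all, crops included, one or two more only if the job needs it, and the job is handed in when it is done.

Besides the shell and the picture viewer there is one more tool, called after ">>>" as name([rows], argument=value, ...), one row to a line, values as JSON. play_rows: Moves the arm, as the interface text tells. Its arguments: {"type":"object","properties":{"moves":{"type":"array","items":{"type":"array","items":{"type":"number"}}},"gripper":{"type":"number"}},"required":["moves"]}

```bash
mkdir -p pics; ls; python3 - <<'E'
from rig import r
import cv2,numpy as np
s=r.get_state();print({k:np.round(v,3).tolist() for k,v in s.items()})
for n in ("top","side"):
    p=r.get_image(n);print(n,p['fx'],p['fy'],p['cx'],p['cy'],p.get('xyz'),p.get('attitude'),p['shot'])
    cv2.imwrite(f'pics/{n}.png',p['pixels'][:,:,::-1])
    for l in ("bay","ring","stick","hook_pivot","stand_rest","capacitor","meter","reel","lip","guard_edge"):
        try: print(l,[(round(d['conf'],2),d['extent']) for d in r.trace(l,p)][:4])
        except Exception as e: print(l,e)
p=r.get_image("wrist");print(p['tool_from_camera'],p['fx'])
E
```

```text
pics
{'clock': 0.0, 'joint_pos': [-1.231, 0.522, -0.036, 1.6, 0.021, 1.021, -0.113], 'joint_velocities': [-0.002, 0.0, -0.001, -0.002, 0.0, 0.001, -0.001], 'effort': [0.001, -92.711, 1.981, -36.992, 0.018, 0.008, 0.0], 'eef_pos': [0.249, 0.573, 0.245], 'tool_rot': [0.203, 0.979, -0.001, -0.0], 'force': [-0.102, 0.117, 0.32], 'torque': [-0.03, 0.009, 0.008], 'finger_gap': 1.001}
top 517.5225705906845 517.5225705906845 322.7560480354578 240.41036604232482 [0.31753244 0.05125274 1.17161314] [-0.70010931  0.71116875 -0.03974191  0.05006526] 1
bay [(0.67, [153.2, 97.8, 338.3, 266.7])]
ring [(0.93, [242.9, 292.6, 269.6, 321.9]), (0.9, [231.4, 192.9, 262.5, 220.0])]
stick [(0.65, [517.9, 160.9, 545.3, 280.7])]
hook_pivot [(0.9, [518.0, 166.0, 545.3, 280.3])]
stand_rest [(0.6, [496.9, 200.1, 554.9, 289.6])]
capacitor []
meter [(0.74, [105.2, 194.6, 152.8, 272.2])]
reel [(0.66, [428.9, 290.1, 461.8, 314.3])]
lip [(0.76, [155.6, 93.8, 339.0, 264.6]), (0.69, [428.0, 288.1, 463.4, 315.3])]
guard_edge [(0.86, [153.5, 95.9, 337.5, 263.7])]
side 442.9479443193594 442.9479443193594 317.1892364518486
[... 164 characters left out ...]
1, [216.2, 249.0, 241.5, 267.0]), (0.55, [299.9, 221.7, 325.5, 238.6])]
stick [(0.83, [352.9, 397.5, 509.0, 477.9])]
hook_pivot [(0.59, [355.0, 393.7, 506.6, 479.8]), (0.25, [301.6, 222.4, 327.0, 237.4])]
stand_rest []
capacitor []
meter [(0.64, [235.3, 173.7, 266.5, 199.0])]
reel [(0.73, [272.7, 370.8, 302.8, 412.7])]
lip [(0.83, [264.9, 132.9, 404.7, 287.4])]
guard_edge [(0.71, [263.4, 136.9, 403.2, 287.1])]
[[-2.65690218e-04 -9.59521888e-01 -2.81633940e-01  7.15686345e-02]
 [ 9.99999838e-01 -1.13218864e-04 -5.57653659e-04 -7.88335291e-04]
 [ 5.03194617e-04 -2.81634042e-01  9.59521763e-01 -1.27796239e-01]
 [ 0.00000000e+00  0.00000000e+00  0.00000000e+00  1.00000000e+00]] 384.4264093621744
```

View pics/top.png

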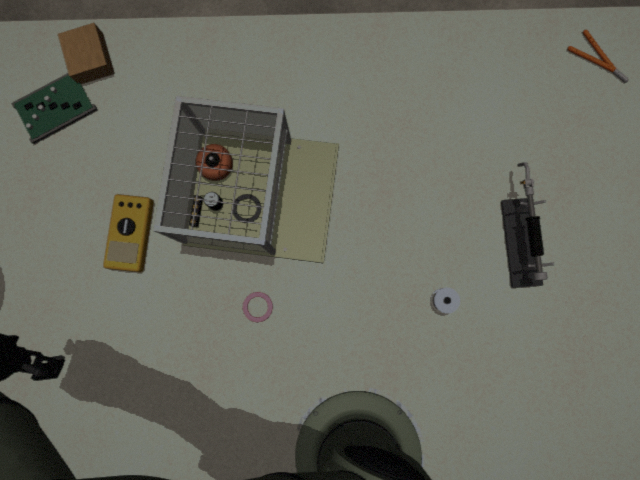

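View pics/side.png

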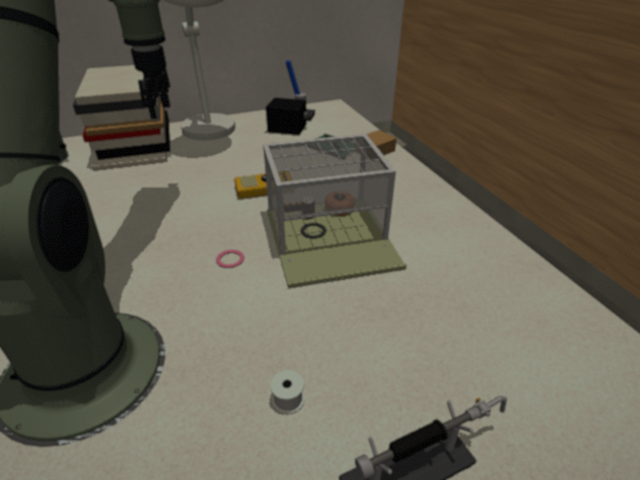

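The top view shows the bay, opening to the right, with the board's front edge running (338,143)–(323,262). The dark ring is at (247,208) and the stick's grip at (534,236), hook end upward. The pink ring at (258,307) is the look-alike.

```bash
cat > h.py <<'E'
import numpy as np
from scipy.spatial.transform import Rotation as R
from scipy.optimize import least_squares
from rig import r
def cam(p,s=None):
    if 'xyz' in p: return R.from_quat(p['attitude']).as_matrix(),np.array(p['xyz'])
    T=np.array(p['tool_from_camera']);Q=R.from_quat(s['tool_rot']).as_matrix()
    return Q@T[:3,:3],Q@T[:3,3]+np.array(s['eef_pos'])
def ray(p,u,v,z,s=None):
    M,o=cam(p,s);d=M@np.array([(u-p['cx'])/p['fx'],(v-p['cy'])/p['fy'],1]);return o+d*(z-o[2])/d[2]
def proj(p,X,s=None):
    M,o=cam(p,s);c=(np.atleast_2d(X)-o)@M;return np.c_[c[:,0]/c[:,2]*p['fx']+p['cx'],c[:,1]/c[:,2]*p['fy']+p['cy']]
E
python3 - <<'E'
from h import *
import cv2
p=r.get_image("top")
f=lambda u,v,z:np.round(ray(p,u,v,z),4)
for n,a in dict(lipL=(323,262,.012),lipR=(338,143,.012),roofFL=(267,243,.2),roofFR=(287,108,.2),roofBR=(180,98,.2),roofBL=(160,230,.2),pom=(540,280,.085),grip=(534,236,.085),nut=(530,184,.085),hookend=(522,163,.085),reel=(445,300,.045),cap=(212,200,.065)).items(): print(n,f(*a))
for d in r.trace("ring",p):
    m=d['mask'];e=d['extent'];ys,xs=np.nonzero(m);print(d['conf'],p['pixels'][m].mean(0),f((e[0]+e[2])/2,(e[1]+e[3])/2,.012),f(*cv2.fitEllipse(np.c_[xs,ys].astype(np.float32))[0],.012))
c=p['pixels'][140:300,480:580,::-1];a=cv2.resize(c,None,fx=4,fy=4,interpolation=cv2.INTER_CUBIC)
b=cv2.resize(p['pixels'][90:270,150:345,::-1],None,fx=2,fy=2,interpolation=cv2.INTER_CUBIC)
o=np.zeros((600,800,3),np.uint8);a=cv2.resize(a,(375,600));b=cv2.resize(b,(420,388));o[:,:375]=a;o[:388,380:]=b
cv2.imwrite('pics/c.png',o)
E
```

```text
lipL [0.4169 0.0673 0.012 ]
lipR [0.6924 0.0285 0.012 ]
roofFL [0.4386 0.1703 0.2   ]
roofFR [0.7044 0.1308 0.2   ]
roofBR [0.7294 0.3417 0.2   ]
roofBL [0.467  0.3747 0.2   ]
pom [ 0.3658 -0.3851  0.085 ]
grip [ 0.4585 -0.3788  0.085 ]
nut [ 0.5704 -0.3777  0.085 ]
hookend [ 0.6168 -0.3637  0.085 ]
reel [ 0.3278 -0.1949  0.045 ]
cap [0.5521 0.3071 0.065 ]
0.91 [48.46153846 47.56730769 44.75      ] [0.5444 0.2378 0.012 ] [0.5432 0.2411 0.012 ]
0.8 [116.62234043  88.51595745  97.36968085] [0.3152 0.2131 0.012 ] [0.3197 0.2159 0.012 ]
```

View pics/c.png

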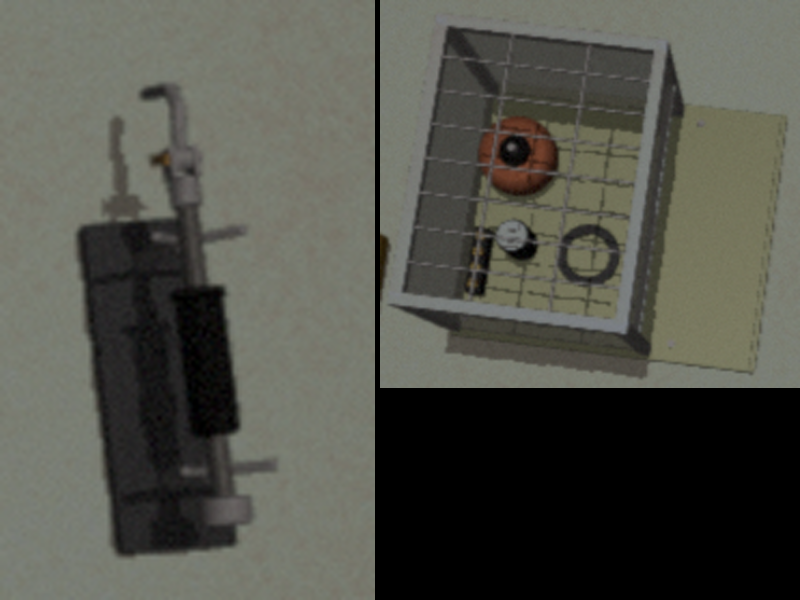

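```bash
cat >> h.py <<'E'
def rot(yaw,tilt=0):
    f=np.array([np.cos(yaw),np.sin(yaw),0]);u=np.array([0,0,1.])
    x=f*np.cos(tilt)+u*np.sin(tilt);z=f*np.sin(tilt)-u*np.cos(tilt)
    return np.c_[x,np.cross(z,x),z]
def row(pos,yaw,tilt=0,start=None):
    if start is None: s=r.get_state();Q=R.from_quat(s['tool_rot']).as_matrix();o=np.array(s['eef_pos'])
    else: Q,o=start
    T=rot(yaw,tilt);v=R.from_matrix(Q.T@T).as_rotvec()
    return np.round(np.r_[Q.T@(np.array(pos)-o)/.04,np.degrees(v)/5],2).tolist()
E
python3 - <<'E'
from h import *
print(row([.46,.12,.36],np.radians(80)))
a=(rot(np.radians(80)),np.array([.46,.12,.36]))
print(row([.45,-.378,.25],np.radians(2),0,a))
E
```

```text
[-9.35, -8.29, -2.87, -0.0, -0.0, 15.3]
[-12.3, 1.92, 2.75, 0.0, 0.0, 15.6]
```

>>> play_rows([
  [-9.35, -8.29, -2.87, 0, 0, 15.3],
  [-9.35, -8.29, -2.87, 0, 0, 15.3],
  [-9.35, -8.29, -2.87, 0, 0, 15.3],
  [-9.35, -8.29, -2.87, 0, 0, 15.3],
  [-9.35, -8.29, -2.87, 0, 0, 15.3],
  [-9.35, -8.29, -2.87, 0, 0, 15.3],
  [-9.35, -8.29, -2.87, 0, 0, 15.3],
  [-9.35, -8.29, -2.87, 0, 0, 15.3],
  [-9.35, -8.29, -2.87, 0, 0, 15.3],
  [-9.35, -8.29, -2.87, 0, 0, 15.3],
  [-9.35, -8.29, -2.87, 0, 0, 15.3],
  [-9.35, -8.29, -2.87, 0, 0, 15.3],
])

```text
clock: 2.25
eef_pos: [0.455, 0.1295, 0.358]
tool_rot: [0.768, 0.641, 0.0, -0.0]
force: [1.2, -0.1, 0.6]
finger_gap: 1.0
```

```bash
python3 - <<'E'
from h import *
s=r.get_state();print(s['eef_pos'],s['joint_pos'],R.from_quat(s['tool_rot']).as_matrix()[:,0])
print(row([.45,-.378,.25],np.radians(2)))
E
```

```text
[0.45496822 0.12950497 0.35802688] [-0.78020333  0.1665869   0.44004345  1.84590672 -0.07808537  1.14516713
 -0.49348835] [1.79251502e-01 9.83803029e-01 7.06569034e-04]
[-12.51, 2.15, 2.69, -0.0, -0.01, 15.53]
```

>>> play_rows([
  [-12.5, 2.15, 2.7, 0, 0, 15.6],
  [-12.5, 2.15, 2.7, 0, 0, 15.6],
  [-12.5, 2.15, 2.7, 0, 0, 15.6],
  [-12.5, 2.15, 2.7, 0, 0, 15.6],
  [-12.5, 2.15, 2.7, 0, 0, 15.6],
  [-12.5, 2.15, 2.7, 0, 0, 15.6],
  [-12.5, 2.15, 2.7, 0, 0, 15.6],
  [-12.5, 2.15, 2.7, 0, 0, 15.6],
  [-12.5, 2.15, 2.7, 0, 0, 15.6],
  [-12.5, 2.15, 2.7, 0, 0, 15.6],
  [-12.5, 2.15, 2.7, 0, 0, 15.6],
  [-12.5, 2.15, 2.7, 0, 0, 15.6],
])

```text
clock: 3.25
eef_pos: [0.4526, -0.3594, 0.2524]
tool_rot: [1.0, 0.014, -0.0, -0.0]
force: [0.9, 0.4, 0.8]
finger_gap: 0.998
```

```bash
python3 - <<'E'
from h import *
import cv2
s=r.get_state();print(s['eef_pos'],s['joint_pos'],R.from_quat(s['tool_rot']).as_matrix()[:,0])
p=r.get_image("wrist");im=p['pixels'][:,:,::-1].copy();cv2.imwrite('pics/w1.png',im)
print(p['cx'],p['cy'])
for d in r.trace("stick",p): print(d['conf'],d['extent'])
y=np.radians(2);f=np.array([np.cos(y),np.sin(y),0])
for t in(-.089,-.039,0,.039,.12):print(t,proj(p,np.array([.4585,-.3795,.085])+f*t,s))
E
```

```text
[ 0.45260403 -0.35937756  0.2523633 ] [ 0.04134892  0.55667119  0.7835668   1.74747803 -0.45078844  1.02687916
 -0.55347128] [ 9.99599047e-01  2.83136396e-02 -2.88563488e-04]
319.06974908646913 242.2129580278378
0.73 [322.2, 0.8, 361.7, 324.2]
-0.089 [[342.6707502  319.06883206]]
-0.039 [[343.31616912 263.60828243]]
0 [[343.86157307 216.74197378]]
0.039 [[344.4483451  166.32092379]]
0.12 [[345.82139221  48.33562081]]
```

View pics/w1.png

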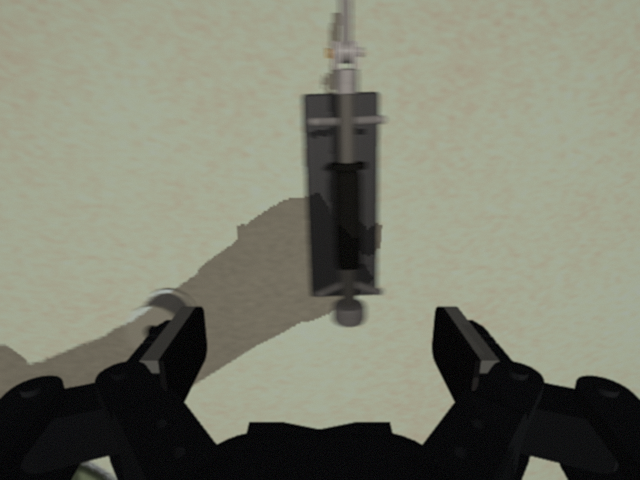

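The wrist view shows the stick running straight from the pommel (349,313) through the grip (347,216) to the wing nut (345,50). It matches the prediction along its length, but it is a few pixels to the right and slightly turned.

```bash
python3 - <<'E'
from h import *
s=r.get_state()
p=r.get_image("wrist")
a=[ray(p,u,v,.085,s) for u,v in((349,313),(348,266),(346.5,165),(346,125),(345.5,80),(345.5,52))]
print(np.round(a,4));a=np.array(a);k=np.polyfit(a[:,0],a[:,1],1);print(k,np.degrees(np.arctan(k[0])),np.polyval(k,.4585))
yaw=np.arctan(k[0]);f=np.array([np.cos(yaw),np.sin(yaw),0]);t=np.radians(20)
g=np.array([.459,np.polyval(k,.459),.085]);z=rot(yaw,t)[:,2]
tcp=g+.005*z;print(tcp)
above=tcp-.10*z; print(above,row(above,yaw,t)); print(row(tcp,yaw,t,(rot(yaw,t),above)))
E
```

```text
[[ 0.3723 -0.3926  0.085 ]
 [ 0.4145 -0.3897  0.085 ]
 [ 0.4954 -0.3846  0.085 ]
 [ 0.5242 -0.3829  0.085 ]
 [ 0.5548 -0.3811  0.085 ]
 [ 0.5729 -0.3803  0.085 ]]
[ 0.06162427 -0.41534123] 3.5263514837787997 -0.38708649622777913
[ 0.46070686 -0.3869505   0.08030154]
[ 0.42656961 -0.38905418  0.1742708 ] [-0.63, 0.69, 1.95, 0.07, 4.02, -0.36]
[-0.0, 0.0, 2.5, 0.0, 0.0, 0.0]
```

>>> play_rows([
  [-0.63, 0.6, 1.5, 0, 4.0, -0.36],
  [-0.63, 0.6, 1.5, 0, 4.0, -0.36],
  [-0.63, 0.6, 1.5, 0, 4.0, -0.36],
  [-0.63, 0.6, 1.5, 0, 4.0, -0.36],
  [-0.63, 0.6, 1.5, 0, 4.0, -0.36],
  [-0.63, 0.6, 1.5, 0, 4.0, -0.36],
  [-0.63, 0.6, 1.5, 0, 4.0, -0.36],
])

```text
clock: 3.98
eef_pos: [0.4298, -0.3818, 0.1937]
tool_rot: [0.984, 0.034, 0.173, -0.003]
force: [0.2, -0.1, -0.1]
finger_gap: 0.999
```

```bash
python3 - <<'E'
from h import *
import cv2
s=r.get_state()
p=r.get_image("wrist");s2=r.get_state();print(s['eef_pos'],s2['eef_pos'],s['joint_velocities'])
cv2.imwrite('pics/w2.png',p['pixels'][:,:,::-1])
for d in r.trace("stick",p)[:1]:
    m=d['mask'];print(d['conf'],d['extent']); c=[]
    for v in range(0,480,20):
        x=np.nonzero(m[v])[0]
        if len(x): c.append((x.mean(),v,len(x)));
    a=np.array([ray(p,u,v,.085,s) for u,v,n in c]);print(np.round(np.c_[a[:,:2],[q[2] for q in c]],4))
E
```

```text
[ 0.42976418 -0.38175162  0.19369374] [ 0.42988058 -0.38168984  0.19355597] [-0.01228106  0.00916943  0.00240026 -0.00456462 -0.00468438 -0.00345659
  0.00841836]
0.77 [292.6, 21.3, 336.7, 405.9]
[[ 0.6066 -0.3707 12.    ]
 [ 0.5926 -0.372  11.    ]
 [ 0.5785 -0.3713 38.    ]
 [ 0.5647 -0.3733 25.    ]
 [ 0.5509 -0.3742 25.    ]
 [ 0.5372 -0.3748 18.    ]
 [ 0.5236 -0.3757 18.    ]
 [ 0.5101 -0.3767 18.    ]
 [ 0.4967 -0.3776 44.    ]
 [ 0.4834 -0.3785 32.    ]
 [ 0.4701 -0.3791 31.    ]
 [ 0.4569 -0.38   31.    ]
 [ 0.4438 -0.3805 32.    ]
 [ 0.4308 -0.3814 32.    ]
 [ 0.4179 -0.382  27.    ]
 [ 0.4051 -0.3829 19.    ]
 [ 0.3923 -0.3837 19.    ]
 [ 0.3797 -0.3846 43.    ]
 [ 0.3671 -0.3855 37.    ]]
```

View pics/w2.png

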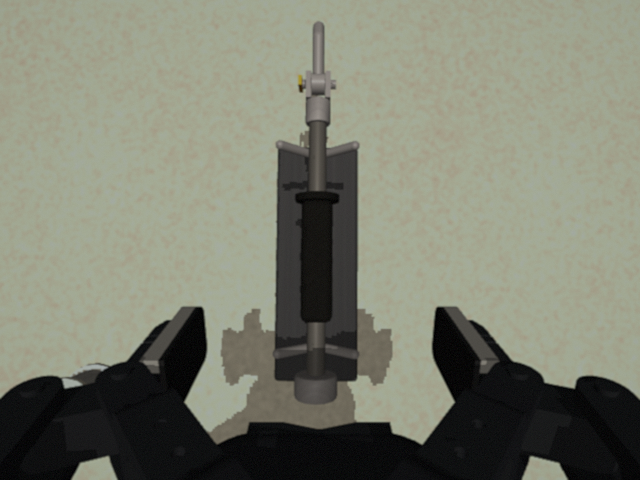

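The wrist view now has the stick centred: disc at (317,198), grip's rear end at (317,321), and all clear for the fingers. I'll descend along the tool axis.

```bash
python3 - <<'E'
from h import *
yaw=np.radians(3.5);t=np.radians(20);z=rot(yaw,t)[:,2];g=np.array([.457,-.380,.085]);print(row(g+.005*z,yaw,t))
E
```

```text
[-0.29, -0.01, 2.9, 0.03, 0.01, 0.1]
```

>>> play_rows([
  [-0.29, 0, 0.8, 0, 0, 0.1],
  [-0.29, 0, 1.6, 0, 0, 0.1],
  [-0.29, 0, 2.2, 0, 0, 0.1],
  [-0.29, 0, 2.6, 0, 0, 0.1],
  [-0.29, 0, 2.9, 0, 0, 0.1],
  [-0.29, 0, 2.9, 0, 0, 0.1],
  [-0.29, 0, 2.9, 0, 0, 0.1],
])

```text
clock: 4.67
eef_pos: [0.4574, -0.381, 0.0802]
tool_rot: [0.984, 0.029, 0.173, -0.004]
force: [0.2, -0.4, 0.5]
finger_gap: 1.001
```

>>> play_rows([
  [0, 0, 0, 0, 0, 0],
  [0, 0, 0, 0, 0, 0],
  [0, 0, 0, 0, 0, 0],
  [0, 0, 0, 0, 0, 0],
  [0, 0, 0, 0, 0, 0],
  [0, 0, 0, 0, 0, 0],
  [0, 0, 0, 0, 0, 0],
  [0, 0, 0, 0, 0, 0],
  [0, 0, 0, 0, 0, 0],
  [0, 0, 0, 0, 0, 0],
], gripper=0)

```text
clock: 5.5
eef_pos: [0.4573, -0.3789, 0.0802]
tool_rot: [0.984, 0.03, 0.174, -0.006]
force: [-5.4, 13.4, 11.7]
finger_gap: 0.23
```

```bash
python3 - <<'E'
from h import *
s=r.get_state();print(s['eef_pos'],s['tool_rot'],s['force'],s['finger_gap'],s['joint_pos'])
Q=R.from_quat(s['tool_rot']).as_matrix();print(Q)
E
```

```text
[ 0.4573019  -0.37888483  0.08024246] [ 0.98432258  0.02957617  0.17378058 -0.00588363] [-5.43269801 13.36415426 11.68076299] 0.23020930523228011 [ 0.52510363  0.66525491  0.26810458  2.012906   -1.10532444  0.4596339
  0.21225669]
[[ 0.93785112  0.0602699   0.34176427]
 [ 0.05618005 -0.99818127  0.02186232]
 [ 0.34246033 -0.00130326 -0.93953138]]
```

>>> play_rows([
  [0.05, 0, -0.12, 0, 0, 0],
  [0.13, 0, -0.36, 0, 0, 0],
  [0.26, 0, -0.7, 0, 0, 0],
  [0.43, 0, -1.18, 0, 0, 0],
  [0.69, 0, -1.88, 0, 0, 0],
  [1.03, 0, -2.82, 0, 0, 0],
  [1.03, 0, -2.82, 0, 0, 0],
  [1.03, 0, -2.82, 0, 0, 0],
  [1.03, 0, -2.82, 0, 0, 0],
])

```text
clock: 6.25
eef_pos: [0.4572, -0.3805, 0.1999]
tool_rot: [0.984, 0.029, 0.174, -0.004]
force: [-0.3, 1.2, -2.4]
finger_gap: 0.222
```

```bash
python3 - <<'E'
from h import *
import cv2
s=r.get_state();print(s['eef_pos'],R.from_quat(s['tool_rot']).as_matrix(),s['force'],s['torque'],s['finger_gap'],s['joint_pos'])
p=r.get_image("side");cv2.imwrite('pics/s2.png',cv2.resize(p['pixels'][230:470,300:620,::-1],(800,600),interpolation=cv2.INTER_CUBIC))
g=np.array(s['eef_pos'])-.005*R.from_quat(s['tool_rot']).as_matrix()[:,2]
f=np.array([np.cos(.061),np.sin(.061),0]);u=np.array([0,0,1])
for c in(-.3,0,.3):
    P=[g-.089*f,g+.12*f]
    d=f*np.cos(c)+u*np.sin(c);n=-u*np.cos(c)+f*np.sin(c)
    b=g+.12*f+.04*d;P+=[b,b+.049*n]
    print(c,np.round((proj(p,P)-[300,230])*2.5).tolist())
E
```

```text
[ 0.45724201 -0.38047142  0.19989876] [[ 0.93807655  0.05825023  0.34149568]
 [ 0.0554898  -0.99829959  0.01785526]
 [ 0.34195507  0.00219992 -0.93971373]] [-0.2776767   1.15069472 -2.4042789 ] [-0.0204788   0.54890558  0.0012389 ] 0.22177597948041464 [ 0.34906973  0.49387187  0.50502464  1.953935   -0.84168598  0.67587204
 -0.08336929]
-0.3 [[159.0, 474.0], [508.0, 318.0], [556.0, 307.0], [514.0, 370.0]]
0 [[159.0, 474.0], [508.0, 318.0], [565.0, 292.0], [540.0, 349.0]]
0.3 [[159.0, 474.0], [508.0, 318.0], [569.0, 278.0], [564.0, 326.0]]
```

View pics/s2.png

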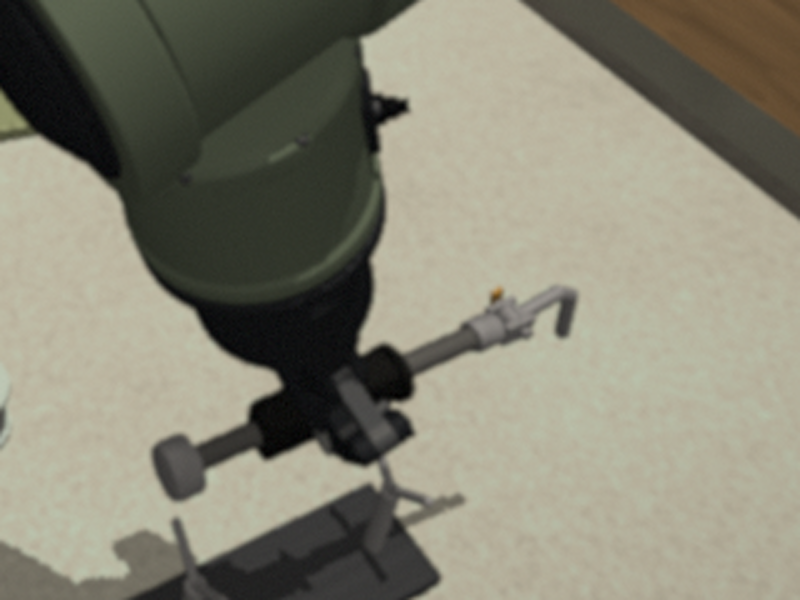

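The side view shows the stick level in the grasp. The nut is at (515,318), the bend at (572,292) and the tip at (562,335), so the hook is cocked about 0.1–0.2 rad up. Next I'll swing to the front of the bay.

```bash
cat >> h.py <<'E'
YB=np.radians(82.);O=np.array([.5702,.1578,0]);BX=np.array([np.cos(YB),np.sin(YB),0]);BY=np.array([-np.sin(YB),np.cos(YB),0]);UP=np.array([0,0,1.])
T20=np.radians(20)
def b2w(x,y,z): return O+x*BX+y*BY+z*UP
def w2b(P): d=np.asarray(P)-O; return np.array([d@BX,d@BY,d[2]])
def grip(x,y,z): return b2w(x,y,z)+.005*rot(YB,T20)[:,2]
E
python3 - <<'E'
from h import *
P=grip(-.235,.038,.2);print(P,row(P,YB,T20))
E
```

```text
[ 0.50010213 -0.06793096  0.19530154] [1.41, -7.74, 0.6, 5.39, 0.02, -14.78]
```

>>> play_rows([
  [0.2, -1.0, 0.1, 0.4, 0, -1.1],
  [1.41, -7.74, 0.6, 5.39, 0, -14.78],
  [1.41, -7.74, 0.6, 5.39, 0, -14.78],
  [1.41, -7.74, 0.6, 5.39, 0, -14.78],
  [1.41, -7.74, 0.6, 5.39, 0, -14.78],
  [1.41, -7.74, 0.6, 5.39, 0, -14.78],
  [1.41, -7.74, 0.6, 5.39, 0, -14.78],
  [1.41, -7.74, 0.6, 5.39, 0, -14.78],
  [1.41, -7.74, 0.6, 5.39, 0, -14.78],
  [1.41, -7.74, 0.6, 5.39, 0, -14.78],
  [1.41, -7.74, 0.6, 5.39, 0, -14.78],
  [1.41, -7.74, 0.6, 5.39, 0, -14.78],
])

```text
clock: 7.3
eef_pos: [0.5006, -0.0684, 0.195]
tool_rot: [0.742, 0.648, 0.13, -0.114]
force: [-0.9, 0.0, -2.7]
finger_gap: 0.225
```

>>> play_rows([
  [0, 0, 0, 0, 0, 0],
  [0, 0, 0, 0, 0, 0],
  [0, 0, 0, 0, 0, 0],
])

```text
clock: 7.55
eef_pos: [0.5, -0.0682, 0.1959]
tool_rot: [0.745, 0.645, 0.13, -0.113]
force: [-0.8, 0.2, -1.8]
finger_gap: 0.225
```

```bash
python3 - <<'E'
from h import *
s=r.get_state();print(s['eef_pos'],R.from_quat(s['tool_rot']).as_matrix(),s['force'],s['finger_gap'],s['joint_pos'])
P=grip(-.235,.038,.080);print(P,row(P,YB,T20))
E
```

```text
[ 0.50004616 -0.06824802  0.19590115] [[ 0.1348681   0.98971179  0.04776156]
 [ 0.93057337 -0.14307188  0.33699204]
 [ 0.34035833 -0.00100384 -0.94029527]] [-0.8306872   0.21826666 -1.80240975] 0.22467482212230205 [ 0.11223666  0.44580706  0.15462314  1.95907493 -0.5541872   0.86331868
  0.50053564]
[ 0.50010213 -0.06793096  0.07530154] [-1.02, 0.0, 2.84, 0.0, 0.02, -0.05]
```

>>> play_rows([
  [-0.2, 0, 0.6, 0, 0, 0],
  [-0.5, 0, 1.4, 0, 0, 0],
  [-0.8, 0, 2.2, 0, 0, 0],
  [-1.02, 0, 2.84, 0, 0, 0],
  [-1.02, 0, 2.84, 0, 0, 0],
  [-1.02, 0, 2.84, 0, 0, 0],
  [-1.02, 0, 2.84, 0, 0, 0],
])

```text
clock: 8.13
eef_pos: [0.501, -0.0683, 0.077]
tool_rot: [0.744, 0.646, 0.131, -0.113]
force: [-0.1, -0.7, -1.2]
finger_gap: 0.226
```

```bash
python3 - <<'E'
from h import *
import cv2
s=r.get_state();print(s['eef_pos'],s['force'],s['torque'])
p=r.get_image("wrist");w=p['pixels'][:,:,::-1].copy()
q=r.get_image("top");t=q['pixels'][90:290,150:350,::-1].copy()
for d in r.trace("ring",q)[:3]: e=d['extent'];print('top',d['conf'],w2b(ray(q,(e[0]+e[2])/2,(e[1]+e[3])/2,.012)))
for d in r.trace("ring",p)[:3]: e=d['extent'];print('wr',d['conf'],e,w2b(ray(p,(e[0]+e[2])/2,(e[1]+e[3])/2,.012,s)))
def show(im,pp,pts,st=None,off=(0,0)):
    for x in proj(pp,pts,st): cv2.circle(im,tuple(int(round(a)) for a in x-off),2,(0,0,255),-1)
pts=[b2w(-.111,.14,.014),b2w(-.111,-.14,.014),b2w(-.105,0,.008),b2w(0,.13,.105),b2w(0,-.13,.105),b2w(0,.13,.2),b2w(0,-.13,.2),b2w(.165,-.055,.05)]
th=np.linspace(0,6.28,12)[:-1]
ring=[b2w(.077+.034*np.cos(a),.038+.034*np.sin(a),.012) for a in th]
t3=t.copy()
show(w,p,pts+ring,s);t=cv2.resize(t,(400,400),interpolation=cv2.INTER_CUBIC)
for x in proj(q,pts+ring): cv2.circle(t,tuple(int(round(a)) for a in (x-[150,90])*2),2,(0,0,255),-1)
o=np.zeros((400,800,3),np.uint8);o[:,:400]=t;o[:300,400:]=cv2.resize(w,(400,300));cv2.imwrite('pics/b.png',o)
E
```

```text
[ 0.50103875 -0.06826451  0.07695089] [-0.13967365 -0.71807579 -1.24495443] [-0.49944364  0.03543575 -0.03026404]
top 0.65 [0.08381413 0.03296076 0.012     ]
top 0.58 [0.02079683 0.2580346  0.012     ]
```

View pics/b.png

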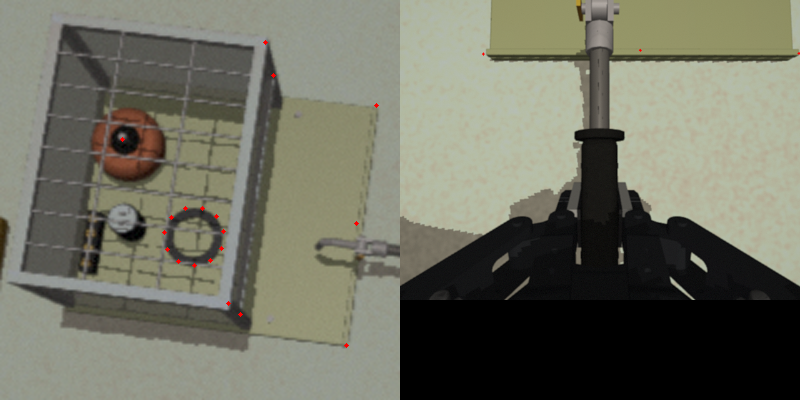

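The overlay fits the bay and ring to within about 2–3 mm: the ring is at bay x 77, y 38. Next I'll check where the hook's bend (top pixel ≈310,212) lies in bay coordinates, then insert.

```bash
python3 - <<'E'
from h import *
s=r.get_state();q=r.get_image("top");p=r.get_image("wrist")
print(s['eef_pos'],w2b(s['eef_pos']),s['joint_pos'])
for u,v in((310,212.5),(330,214)): print('bend',w2b(ray(q,u,v,.086)))
for u,v in((598,10),(598,100)): print('wrist shaft',w2b(ray(p,(u-400)*1.6,v*1.6,.082,s)))
Q=R.from_quat(s['tool_rot']).as_matrix();print('x',(Q.T@BX)/.04,'up',(Q.T@UP)/.04,'y',(Q.T@BY)/.04)
E
```

```text
[ 0.50122786 -0.06810538  0.0769488 ] [-0.23330595  0.03686096  0.0769488 ] [ 0.18749053  0.64386177  0.05568893  2.01871883 -0.68322296  0.62616759
  0.68179945]
bend [-0.07219029  0.04380252  0.086     ]
bend [-0.11487696  0.04182965  0.086     ]
wrist shaft [-0.11651958  0.03780046  0.082     ]
wrist shaft [-0.17160818  0.03782832  0.082     ]
x [ 2.35107827e+01 -1.49593981e-02  8.49958082e+00] up [  8.4995931    0.05279625 -23.51072372] y [ 3.88158894e-03 -2.49999398e+01 -5.47371988e-02]
```

>>> play_rows([
  [0.3, 0, 0.11, 0, 0, 0],
  [0.8, 0, 0.29, 0, 0, 0],
  [1.4, 0, 0.51, 0, 0, 0],
  [2.0, 0, 0.72, 0, 0, 0],
  [2.6, 0, 0.94, 0, 0, 0],
  [3.0, 0, 1.08, 0, 0, 0],
  [3.29, 0, 1.19, 0, 0, 0],
  [3.29, 0, 1.19, 0, 0, 0],
  [3.29, 0, 1.19, 0, 0, 0],
])

```text
clock: 9.18
eef_pos: [0.52, 0.0709, 0.0756]
tool_rot: [0.743, 0.646, 0.13, -0.113]
force: [0.0, -1.1, -2.6]
finger_gap: 0.223
```

```bash
python3 - <<'E'
from h import *
import cv2
s=r.get_state();q=r.get_image("top");w=r.get_image("side")
print(w2b(s['eef_pos']),s['force'],s['torque'],s['joint_pos'])
o=np.zeros((420,800,3),np.uint8);o[:,:400]=cv2.resize(q['pixels'][130:256,180:300,::-1],(400,420),interpolation=cv2.INTER_CUBIC);o[:400,400:]=cv2.resize(w['pixels'][180:290,260:370,::-1],(400,400),interpolation=cv2.INTER_CUBIC);cv2.imwrite('pics/i.png',o)
E
```

```text
[-0.09305674  0.03762386  0.07561115] [ 0.02901038 -1.13379572 -2.58585519] [-0.53095406  0.07360759 -0.05662048] [-0.0573691   0.63535183  0.0124997   2.04142865 -0.75290137  0.52236175
  0.48347752]
```

View pics/i.png

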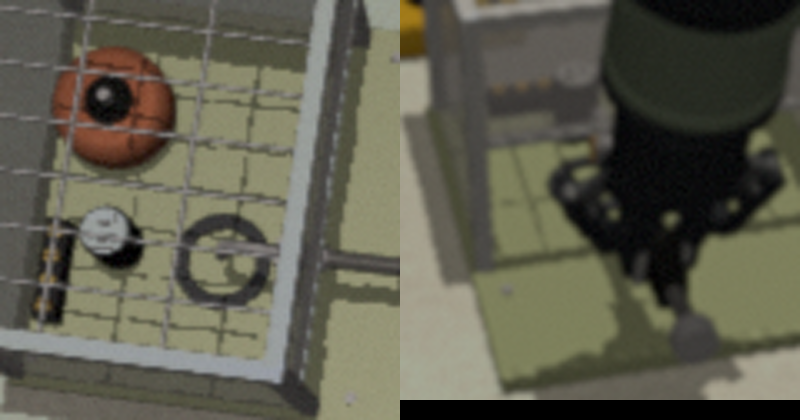

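The top view shows the hook's end at crop (218,248), over the middle of the ring at (222,260). The stick passes under the guard without touching it, so I'll lower it.

>>> play_rows([
  [-0.03, 0, 0.09, 0, 0, 0],
  [-0.09, 0, 0.24, 0, 0, 0],
  [-0.14, 0, 0.38, 0, 0, 0],
  [-0.17, 0, 0.47, 0, 0, 0],
  [-0.17, 0, 0.47, 0, 0, 0],
  [-0.17, 0, 0.47, 0, 0, 0],
  [-0.17, 0, 0.47, 0, 0, 0],
  [-0.17, 0, 0.47, 0, 0, 0],
])

```text
clock: 9.95
eef_pos: [0.5201, 0.0705, 0.0557]
tool_rot: [0.744, 0.646, 0.13, -0.113]
force: [0.7, -0.0, -2.7]
finger_gap: 0.224
```

>>> play_rows([
  [-0.01, 0, 0.024, 0, 0, 0],
  [-0.017, 0, 0.047, 0, 0, 0],
  [-0.026, 0, 0.07, 0, 0, 0],
  [-0.034, 0, 0.094, 0, 0, 0],
  [-0.034, 0, 0.094, 0, 0, 0],
  [-0.034, 0, 0.094, 0, 0, 0],
])

```text
clock: 10.45
eef_pos: [0.52, 0.0706, 0.0515]
tool_rot: [0.744, 0.646, 0.13, -0.113]
force: [0.4, -0.9, -1.9]
finger_gap: 0.226
```

>>> play_rows([
  [-0.004, 0, 0.012, 0, 0, 0],
  [-0.009, 0, 0.024, 0, 0, 0],
  [-0.013, 0, 0.036, 0, 0, 0],
  [-0.017, 0, 0.047, 0, 0, 0],
  [-0.017, 0, 0.047, 0, 0, 0],
])

```text
clock: 10.87
eef_pos: [0.52, 0.0705, 0.0494]
tool_rot: [0.744, 0.646, 0.13, -0.113]
force: [-1.0, 0.2, -2.2]
finger_gap: 0.223
```

>>> play_rows([
  [-0.004, 0, 0.012, 0, 0, 0],
  [-0.009, 0, 0.024, 0, 0, 0],
  [-0.009, 0, 0.024, 0, 0, 0],
  [-0.009, 0, 0.024, 0, 0, 0],
])

```text
clock: 11.2
eef_pos: [0.52, 0.0706, 0.0485]
tool_rot: [0.744, 0.646, 0.13, -0.113]
force: [0.5, 0.6, -1.6]
finger_gap: 0.23
```

```bash
python3 - <<'E'
from h import *
s=r.get_state();print(w2b(s['eef_pos']),s['force'],s['torque'])
E
```

```text
[-0.09337696  0.03754033  0.04846857] [ 0.5456971   0.56553274 -1.59390992] [-0.54646419  0.07634705 -0.00666159]
```

>>> play_rows([
  [-0.004, 0, 0.012, 0, 0, 0],
  [-0.009, 0, 0.024, 0, 0, 0],
  [-0.009, 0, 0.024, 0, 0, 0],
  [-0.009, 0, 0.024, 0, 0, 0],
])

```text
clock: 11.53
eef_pos: [0.52, 0.0705, 0.0475]
tool_rot: [0.744, 0.646, 0.13, -0.113]
force: [0.4, 0.2, -2.2]
finger_gap: 0.223
```

```bash
cat > q.py <<'E'
from h import *
s=r.get_state();print(np.round(w2b(s['eef_pos']),4),np.round(s['force'],2),np.round(s['torque'],3),s['clock'])
E
python3 q.py
```

```text
[-0.0934  0.0375  0.0475] [ 0.36  0.19 -2.18] [-0.552  0.063  0.037] 11.5333
```

>>> play_rows([
  [-0.004, 0, 0.012, 0, 0, 0],
  [-0.004, 0, 0.012, 0, 0, 0],
  [-0.004, 0, 0.012, 0, 0, 0],
])

```text
clock: 11.78
eef_pos: [0.52, 0.0705, 0.047]
tool_rot: [0.744, 0.646, 0.13, -0.113]
force: [1.0, 0.6, -2.4]
finger_gap: 0.226
```

```bash
python3 q.py
```

```text
[-0.0934  0.0375  0.047 ] [ 1.04  0.58 -2.4 ] [-0.508  0.073 -0.04 ] 11.7833
```

>>> play_rows([
  [-0.004, 0, 0.012, 0, 0, 0],
  [-0.004, 0, 0.012, 0, 0, 0],
  [-0.004, 0, 0.012, 0, 0, 0],
])

```text
clock: 12.03
eef_pos: [0.52, 0.0706, 0.0464]
tool_rot: [0.744, 0.646, 0.13, -0.113]
force: [-0.8, -0.2, -2.0]
finger_gap: 0.229
```

```bash
python3 q.py
```

```text
[-0.0934  0.0375  0.0464] [-0.84 -0.15 -1.99] [-0.546  0.088  0.01 ] 12.0333
```

>>> play_rows([
  [-0.004, 0, 0.012, 0, 0, 0],
  [-0.009, 0, 0.024, 0, 0, 0],
  [-0.009, 0, 0.024, 0, 0, 0],
])

```text
clock: 12.28
eef_pos: [0.52, 0.0706, 0.0454]
tool_rot: [0.744, 0.646, 0.13, -0.113]
force: [0.5, 0.4, -2.1]
finger_gap: 0.225
```

```bash
python3 q.py
```

```text
[-0.0934  0.0375  0.0454] [ 0.51  0.4  -2.1 ] [-0.539  0.066 -0.004] 12.2833
```

>>> play_rows([
  [-0.004, 0, 0.012, 0, 0, 0],
  [-0.007, 0, 0.018, 0, 0, 0],
  [-0.007, 0, 0.018, 0, 0, 0],
])

```text
clock: 12.53
eef_pos: [0.52, 0.0705, 0.0446]
tool_rot: [0.744, 0.646, 0.13, -0.113]
force: [-0.6, -0.9, -2.1]
finger_gap: 0.228
```

```bash
python3 q.py
```

```text
[-0.0934  0.0375  0.0446] [-0.64 -0.88 -2.14] [-0.506  0.066 -0.002] 12.5333
```

>>> play_rows([
  [-0.004, 0, 0.012, 0, 0, 0],
  [-0.007, 0, 0.018, 0, 0, 0],
  [-0.007, 0, 0.018, 0, 0, 0],
])

```text
clock: 12.78
eef_pos: [0.5201, 0.0705, 0.0439]
tool_rot: [0.744, 0.646, 0.13, -0.113]
force: [-0.8, -0.3, 0.7]
finger_gap: 0.226
```

```bash
python3 q.py
```

```text
[-0.0934  0.0375  0.0439] [-0.84 -0.33  0.69] [-0.31   0.072  0.062] 12.7833
```

The hook touched the board at a TCP height of 43.9 mm (Fz rose by 2.8 N). That puts its lowest point about 40.6 mm below the stick's line, cocked about 0.19 rad up, and at the ring's centre. I'll raise it 1.2 mm and draw slowly.

>>> play_rows([
  [0.01, 0, -0.028, 0, 0, 0],
  [-0.084, 0, -0.062, 0, 0, 0],
  [-0.178, 0, -0.096, 0, 0, 0],
  [-0.272, 0, -0.13, 0, 0, 0],
  [-0.366, 0, -0.164, 0, 0, 0],
  [-0.46, 0, -0.198, 0, 0, 0],
  [-0.554, 0, -0.232, 0, 0, 0],
  [-0.648, 0, -0.266, 0, 0, 0],
  [-0.742, 0, -0.3, 0, 0, 0],
  [-0.836, 0, -0.334, 0, 0, 0],
  [-0.93, 0, -0.368, 0, 0, 0],
  [-1.024, 0, -0.402, 0, 0, 0],
])

```text
clock: 13.78
eef_pos: [0.5139, 0.0266, 0.0451]
tool_rot: [0.744, 0.646, 0.13, -0.113]
force: [-1.0, 0.4, -3.1]
finger_gap: 0.225
```

```bash
python3 - <<'E'
from h import *
import q
p=r.get_image("top")
for d in r.trace("ring",p)[:3]: e=d['extent'];print(d['conf'],e,w2b(ray(p,(e[0]+e[2])/2,(e[1]+e[3])/2,.012)))
E
```

```text
[-0.1378  0.0375  0.0451] [-1.04  0.42 -3.15] [-0.438  0.081 -0.037] 13.7833
0.66 [242.5, 292.8, 272.8, 322.2] [0.02081233 0.25792527 0.012     ]
0.58 [245.6, 195.0, 265.0, 224.3] [0.05723386 0.03940339 0.012     ]
```

>>> play_rows([
  [-0.118, 0, -0.043, 0, 0, 0],
  [-0.282, 0, -0.102, 0, 0, 0],
  [-0.47, 0, -0.17, 0, 0, 0],
  [-0.658, 0, -0.238, 0, 0, 0],
  [-0.846, 0, -0.306, 0, 0, 0],
  [-1.034, 0, -0.374, 0, 0, 0],
  [-1.222, 0, -0.442, 0, 0, 0],
  [-1.41, 0, -0.51, 0, 0, 0],
  [-1.598, 0, -0.578, 0, 0, 0],
  [-1.786, 0, -0.646, 0, 0, 0],
  [-1.93, 0, -0.698, 0, 0, 0],
  [-2.02, 0, -0.73, 0, 0, 0],
])

```text
clock: 14.88
eef_pos: [0.5018, -0.0592, 0.0451]
tool_rot: [0.744, 0.646, 0.13, -0.113]
force: [0.8, 0.3, -2.4]
finger_gap: 0.224
```

```bash
cat > v.py <<'E'
from h import *
import q,cv2,sys
p=r.get_image("top")
for d in r.trace("ring",p)[:3]: e=d['extent'];print(d['conf'],e,w2b(ray(p,(e[0]+e[2])/2,(e[1]+e[3])/2,.012)))
if len(sys.argv)>1: 
    a=p['pixels'][130:280,230:390,::-1];cv2.imwrite(sys.argv[1],cv2.resize(a,(800,600),interpolation=cv2.INTER_CUBIC))
    print('lip',proj(p,[b2w(-.105,.035,.008),b2w(-.105,.035,.014)]))
E
python3 v.py pics/r.png
```

```text
[-0.2244  0.0375  0.0451] [ 0.83  0.26 -2.38] [-0.315  0.029 -0.032] 14.8833
0.79 [241.8, 292.0, 275.6, 323.2] [0.01845685 0.25785191 0.012     ]
0.54 [281.2, 200.2, 312.1, 229.2] [-0.03800519  0.03948532  0.012     ]
lip [[326.12609731 216.61333106]
 [326.10201999 216.15780375]]
```

View pics/r.png

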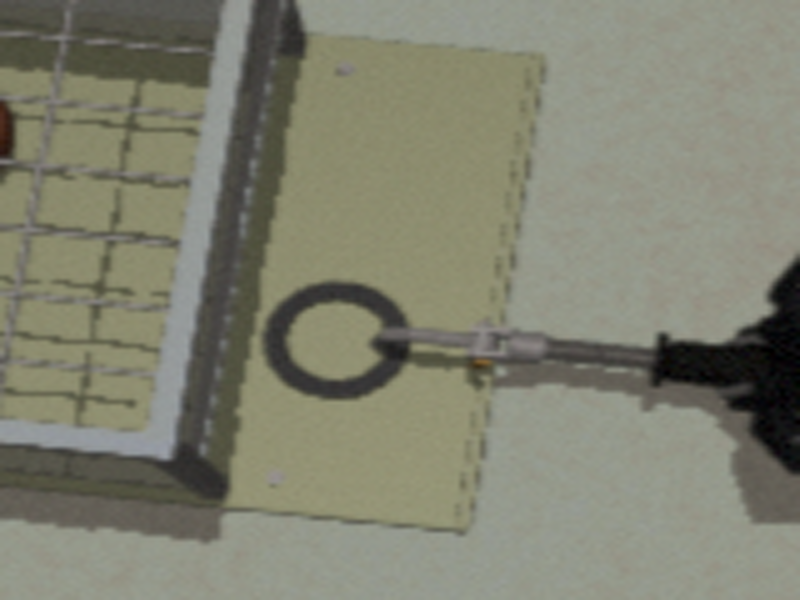

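The ring is clear of the guard, flat, with its centre at crop (336,340), which is bay x ≈ -38. It has about 32 mm still to go, so I'll slow down near the lip.

>>> play_rows([
  [-0.094, 0, -0.034, 0, 0, 0],
  [-0.188, 0, -0.068, 0, 0, 0],
  [-0.282, 0, -0.102, 0, 0, 0],
  [-0.376, 0, -0.136, 0, 0, 0],
  [-0.47, 0, -0.17, 0, 0, 0],
  [-0.564, 0, -0.204, 0, 0, 0],
  [-0.658, 0, -0.238, 0, 0, 0],
  [-0.658, 0, -0.238, 0, 0, 0],
  [-0.658, 0, -0.238, 0, 0, 0],
])

```text
clock: 15.73
eef_pos: [0.498, -0.0861, 0.0451]
tool_rot: [0.744, 0.646, 0.13, -0.113]
force: [1.0, 0.4, -2.5]
finger_gap: 0.223
```

```bash
python3 v.py
```

```text
[-0.2515  0.0376  0.0451] [ 0.99  0.4  -2.54] [-0.544  0.107  0.033] 15.7333
0.62 [244.4, 293.1, 271.2, 321.7] [0.02051126 0.25766489 0.012     ]
0.59 [295.0, 201.4, 323.7, 226.9] [-0.06654034  0.03470298  0.012     ]
```

>>> play_rows([
  [-0.024, 0, -0.008, 0, 0, 0],
  [-0.047, 0, -0.017, 0, 0, 0],
  [-0.047, 0, -0.017, 0, 0, 0],
  [-0.047, 0, -0.017, 0, 0, 0],
])

```text
clock: 16.17
eef_pos: [0.4977, -0.0878, 0.045]
tool_rot: [0.744, 0.646, 0.13, -0.113]
force: [-0.2, 0.2, -3.4]
finger_gap: 0.221
```

```bash
python3 q.py
```

```text
[-0.2533  0.0376  0.045 ] [-0.2   0.21 -3.41] [-0.492  0.103  0.01 ] 16.1667
```

>>> play_rows([
  [-0.012, 0, -0.004, 0, 0, 0],
  [-0.024, 0, -0.009, 0, 0, 0],
  [-0.024, 0, -0.009, 0, 0, 0],
])

```text
clock: 16.42
eef_pos: [0.4976, -0.0889, 0.0451]
tool_rot: [0.744, 0.646, 0.13, -0.113]
force: [-0.1, 0.5, -2.0]
finger_gap: 0.231
```

```bash
python3 q.py
```

```text
[-0.2544  0.0376  0.0451] [-0.06  0.46 -1.95] [-0.433  0.077  0.041] 16.4167
```

>>> play_rows([
  [-0.012, 0, -0.004, 0, 0, 0],
  [-0.019, 0, -0.007, 0, 0, 0],
  [-0.019, 0, -0.007, 0, 0, 0],
])

```text
clock: 16.67
eef_pos: [0.4974, -0.0897, 0.0451]
tool_rot: [0.744, 0.646, 0.13, -0.113]
force: [-0.5, 0.5, -1.9]
finger_gap: 0.222
```

```bash
python3 q.py
```

```text
[-0.2552  0.0376  0.0451] [-0.55  0.49 -1.88] [-0.433  0.037  0.035] 16.6667
```

>>> play_rows([
  [-0.012, 0, -0.004, 0, 0, 0],
  [-0.019, 0, -0.007, 0, 0, 0],
  [-0.019, 0, -0.007, 0, 0, 0],
])

```text
clock: 16.92
eef_pos: [0.4973, -0.0905, 0.0451]
tool_rot: [0.744, 0.646, 0.13, -0.113]
force: [0.6, 1.1, -2.4]
finger_gap: 0.224
```

```bash
python3 q.py
```

```text
[-0.2561  0.0376  0.0451] [ 0.62  1.13 -2.38] [-0.445  0.017 -0.018] 16.9167
```

>>> play_rows([
  [-0.007, 0, -0.003, 0, 0, 0],
  [-0.014, 0, -0.005, 0, 0, 0],
  [-0.014, 0, -0.005, 0, 0, 0],
])

```text
clock: 17.17
eef_pos: [0.4973, -0.0911, 0.0451]
tool_rot: [0.744, 0.646, 0.13, -0.113]
force: [-0.9, 1.2, -2.0]
finger_gap: 0.222
```

```bash
python3 q.py
```

```text
[-0.2566  0.0376  0.0451] [-0.89  1.2  -1.98] [-0.473  0.068  0.006] 17.1667
```

>>> play_rows([
  [-0.007, 0, -0.003, 0, 0, 0],
  [-0.014, 0, -0.005, 0, 0, 0],
  [-0.014, 0, -0.005, 0, 0, 0],
])

```text
clock: 17.42
eef_pos: [0.4972, -0.0917, 0.0451]
tool_rot: [0.744, 0.646, 0.13, -0.113]
force: [-0.2, 0.5, -1.9]
finger_gap: 0.221
```

```bash
python3 q.py
```

```text
[-0.2572  0.0376  0.0451] [-0.24  0.47 -1.91] [-0.465  0.061 -0.011] 17.4167
```

>>> play_rows([
  [-0.007, 0, -0.003, 0, 0, 0],
  [-0.014, 0, -0.005, 0, 0, 0],
  [-0.014, 0, -0.005, 0, 0, 0],
])

```text
clock: 17.67
eef_pos: [0.4971, -0.0923, 0.0451]
tool_rot: [0.744, 0.646, 0.13, -0.113]
force: [-0.0, 1.1, -2.0]
finger_gap: 0.222
```

```bash
python3 q.py
```

```text
[-0.2578  0.0376  0.0451] [-0.04  1.06 -2.03] [-0.442  0.117 -0.007] 17.6667
```

>>> play_rows([
  [-0.007, 0, -0.003, 0, 0, 0],
  [-0.014, 0, -0.005, 0, 0, 0],
  [-0.014, 0, -0.005, 0, 0, 0],
])

```text
clock: 17.92
eef_pos: [0.497, -0.0928, 0.0451]
tool_rot: [0.744, 0.646, 0.13, -0.113]
force: [0.8, 1.0, -3.3]
finger_gap: 0.223
```

```bash
python3 v.py pics/r2.png
```

```text
[-0.2584  0.0376  0.0451] [ 0.79  1.01 -3.31] [-0.45   0.068  0.041] 17.9167
0.82 [292.9, 201.1, 327.3, 229.3] [-0.06854401  0.03689815  0.012     ]
0.68 [242.1, 291.2, 272.2, 322.6] [0.02210559 0.25675218 0.012     ]
lip [[326.12609731 216.61333106]
 [326.10201999 216.15780375]]
```

View pics/r2.png

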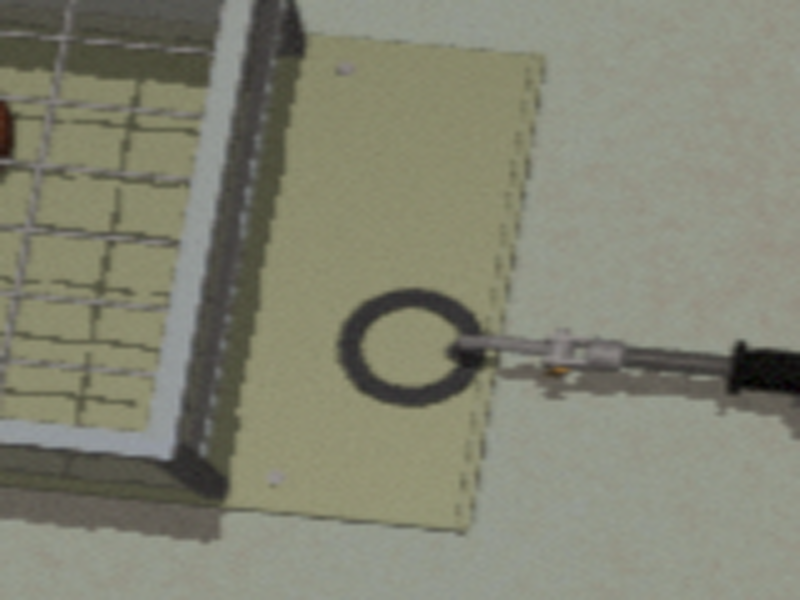

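The ring's front edge is at crop x ≈487 and the lip's inner line at ≈486, so it is about touching. The force hasn't risen clearly yet, so I'll creep on.

>>> play_rows([
  [-0.007, 0, -0.003, 0, 0, 0],
  [-0.014, 0, -0.005, 0, 0, 0],
  [-0.014, 0, -0.005, 0, 0, 0],
])

```text
clock: 18.27
eef_pos: [0.4969, -0.0933, 0.045]
tool_rot: [0.744, 0.646, 0.13, -0.113]
force: [0.3, 1.2, -3.8]
finger_gap: 0.223
```

```bash
python3 q.py
```

```text
[-0.2589  0.0376  0.045 ] [ 0.31  1.23 -3.78] [-0.32   0.06  -0.004] 18.2667
```

>>> play_rows([
  [-0.007, 0, -0.003, 0, 0, 0],
  [-0.014, 0, -0.005, 0, 0, 0],
  [-0.014, 0, -0.005, 0, 0, 0],
])

```text
clock: 18.52
eef_pos: [0.4968, -0.0937, 0.0451]
tool_rot: [0.743, 0.646, 0.13, -0.114]
force: [0.2, 3.2, -3.4]
finger_gap: 0.224
```

```bash
python3 q.py
```

```text
[-0.2592  0.0377  0.0451] [ 0.21  3.17 -3.39] [ 0.048 -0.018 -0.008] 18.5167
```

Fy rose to 3.2 N and the arm's travel stopped, so the ring is seated against the lip. I'll back the hook off 8 mm inside the hole, then lift straight up.

>>> play_rows([
  [0.05, 0, 0.017, 0, 0, 0],
  [0.12, 0, 0.043, 0, 0, 0],
  [0.188, 0, 0.068, 0, 0, 0],
  [0.188, 0, 0.068, 0, 0, 0],
  [0.24, 0, -0.08, 0, 0, 0],
  [0.34, 0, -0.36, 0, 0, 0],
  [0.53, 0, -0.88, 0, 0, 0],
  [0.8, 0, -1.6, 0, 0, 0],
  [1.1, 0, -2.4, 0, 0, 0],
  [1.4, 0, -3.3, 0, 0, 0],
  [1.46, 0, -3.46, 0, 0, 0],
  [1.46, 0, -3.46, 0, 0, 0],
])

```text
clock: 19.52
eef_pos: [0.499, -0.0866, 0.1984]
tool_rot: [0.743, 0.646, 0.132, -0.111]
force: [0.4, 0.6, -3.0]
finger_gap: 0.225
```

```bash
python3 - <<'E'
import v
from h import *
# way above rest: measured grasp pose
Qg=R.from_quat([0.98432258,0.02957617,0.17378058,-0.00588363])
s=r.get_state();Q=R.from_quat(s['tool_rot']);print(s['eef_pos'],s['finger_gap'])
P=np.array([.4573,-.3789,.0802])+[0,0,.12]
# nominal commanded orientation: yaw 3.5
print(row(P,np.radians(3.5),T20),(Q.inv()*Qg).as_rotvec(degrees=True)/5)
E
```

```text
[-0.252   0.0365  0.1984] [ 0.43  0.62 -3.03] [-0.575  0.087 -0.014] 19.5167
0.73 [294.9, 202.8, 326.8, 228.6] [-0.07038482  0.0378341   0.012     ]
0.61 [243.2, 293.9, 271.6, 321.5] [0.02130376 0.25843211 0.012     ]
[ 0.49771085 -0.08604262  0.19506182] 0.22323201914090635
[-6.91, 0.02, -2.64, -5.35, 0.02, 14.76] [-5.34839172  0.03279807 14.76745687]
```

The ring reads x = -70.4 mm against -71 for snug. Now I'll return the stick.

>>> play_rows([
  [-0.9, 0, -0.34, -0.3, 0, 0.8],
  [-6.91, 0, -2.64, -5.35, 0, 14.76],
  [-6.91, 0, -2.64, -5.35, 0, 14.76],
  [-6.91, 0, -2.64, -5.35, 0, 14.76],
  [-6.91, 0, -2.64, -5.35, 0, 14.76],
  [-6.91, 0, -2.64, -5.35, 0, 14.76],
  [-6.91, 0, -2.64, -5.35, 0, 14.76],
  [-6.91, 0, -2.64, -5.35, 0, 14.76],
  [-6.91, 0, -2.64, -5.35, 0, 14.76],
  [-6.91, 0, -2.64, -5.35, 0, 14.76],
  [-6.91, 0, -2.64, -5.35, 0, 14.76],
  [-6.91, 0, -2.64, -5.35, 0, 14.76],
])

```text
clock: 20.62
eef_pos: [0.4556, -0.3782, 0.1984]
tool_rot: [0.985, 0.026, 0.171, -0.005]
force: [0.4, -0.7, -1.4]
finger_gap: 0.228
```

>>> play_rows([
  [0, 0, 0, 0, 0, 0],
  [0, 0, 0, 0, 0, 0],
  [0, 0, 0, 0, 0, 0],
  [0, 0, 0, 0, 0, 0],
])

```text
clock: 20.95
eef_pos: [0.4564, -0.3794, 0.1998]
tool_rot: [0.985, 0.03, 0.172, -0.005]
force: [0.5, 0.2, -2.7]
finger_gap: 0.226
```

```bash
cat > st.py <<'E'
from h import *
import cv2
s=r.get_state();print(s['eef_pos'],s['force'],s['torque'],s['finger_gap'])
for dz in(.12,.03,0.0): print(dz,row(np.array([.4573,-.379,.0802+dz]),np.radians(3.5),T20))
E
python3 st.py
```

```text
[ 0.45639241 -0.37939736  0.19983607] [ 0.46120608  0.20469756 -2.66495311] [-0.06440848  0.50779113 -0.01163944] 0.225694757241241
0.12 [0.02, -0.01, -0.0, 0.0, 0.03, 0.01]
0.03 [-0.74, -0.01, 2.12, 0.0, 0.03, 0.01]
0.0 [-0.99, -0.01, 2.82, 0.0, 0.03, 0.01]
```

Exactly over the stand. I'll lower to about 5 mm above rest, then settle slowly.

>>> play_rows([
  [-0.18, 0, 0.6, 0, 0, 0],
  [-0.4, 0, 1.2, 0, 0, 0],
  [-0.6, 0, 1.8, 0, 0, 0],
  [-0.78, 0, 2.3, 0, 0, 0],
  [-0.9, 0, 2.6, 0, 0, 0],
  [-0.95, 0, 2.7, 0, 0, 0],
  [-0.95, 0, 2.7, 0, 0, 0],
  [-0.95, 0, 2.7, 0, 0, 0],
])

```text
clock: 21.62
eef_pos: [0.4577, -0.3797, 0.0863]
tool_rot: [0.984, 0.03, 0.173, -0.005]
force: [0.1, -0.3, -1.9]
finger_gap: 0.223
```

>>> play_rows([
  [-0.01, 0, 0.03, 0, 0, 0],
  [-0.02, 0, 0.06, 0, 0, 0],
  [-0.03, 0, 0.09, 0, 0, 0],
  [-0.04, 0, 0.12, 0, 0, 0],
  [-0.04, 0, 0.12, 0, 0, 0],
  [-0.04, 0, 0.12, 0, 0, 0],
])

```text
clock: 22.12
eef_pos: [0.4581, -0.3789, 0.081]
tool_rot: [0.984, 0.03, 0.173, -0.005]
force: [0.7, 2.6, 0.9]
finger_gap: 0.225
```

```bash
python3 st.py
```

```text
[ 0.45808924 -0.37889519  0.08100456] [0.67241642 2.63580928 0.86476228] [0.42093051 0.12775446 0.17747092] 0.22516041526816963
0.12 [1.0, 0.0, -2.81, 0.0, 0.01, 0.0]
0.03 [0.23, 0.0, -0.69, 0.0, 0.01, 0.0]
0.0 [-0.03, 0.0, 0.01, 0.0, 0.01, 0.0]
```

>>> play_rows([
  [-0.01, 0, 0.015, 0, 0, 0],
  [-0.01, 0, 0.015, 0, 0, 0],
])

```text
clock: 22.28
eef_pos: [0.4582, -0.379, 0.0807]
tool_rot: [0.984, 0.03, 0.173, -0.005]
force: [-0.7, 3.4, 10.5]
finger_gap: 0.225
```

>>> play_rows([
  [0, 0, 0, 0, 0, 0],
  [0, 0, 0, 0, 0, 0],
  [0, 0, 0, 0, 0, 0],
  [0, 0, 0, 0, 0, 0],
  [0, 0, 0, 0, 0, 0],
  [0, 0, 0, 0, 0, 0],
  [0, 0, 0, 0, 0, 0],
  [0, 0, 0, 0, 0, 0],
], gripper=0.8)

```text
clock: 22.95
eef_pos: [0.4576, -0.3792, 0.0801]
tool_rot: [0.984, 0.03, 0.173, -0.005]
force: [-0.1, 0.0, 0.3]
finger_gap: 0.801
```

>>> play_rows([
  [0, 0, -0.3, 0, 0, 0],
  [0, 0, -0.8, 0, 0, 0],
  [0, 0, -1.4, 0, 0, 0],
  [0, 0, -2.0, 0, 0, 0],
  [0, 0, -2.6, 0, 0, 0],
  [0, 0, -3.0, 0, 0, 0],
  [0, 0, -3.0, 0, 0, 0],
  [0, 0, -3.0, 0, 0, 0],
])

```text
clock: 23.62
eef_pos: [0.4168, -0.3817, 0.1942]
tool_rot: [0.984, 0.03, 0.174, -0.004]
force: [0.3, 0.3, -0.9]
finger_gap: 0.802
```

```bash
python3 - <<'E'
from h import *
import cv2
s=r.get_state();print(s['eef_pos'],s['force'])
p=r.get_image("wrist");q=r.get_image("top")
for d in r.trace("stick",p)[:1]:
    m=d['mask'];e=d['extent'];print(d['conf'],e)
    for v in range(int(e[1])+5,int(e[3]),25):
        x=np.nonzero(m[v])[0]
        if len(x): print(np.round(ray(p,x.mean(),v,.085,s)[:2],4),len(x))
for d in r.trace("ring",q)[:2]: e=d['extent'];print('ring',d['conf'],w2b(ray(q,(e[0]+e[2])/2,(e[1]+e[3])/2,.012)))
o=np.zeros((480,800,3),np.uint8);o[:,:480]=p['pixels'][:,80:560,::-1];o[:320,480:]=cv2.resize(q['pixels'][180:260,260:340,::-1],(320,320),interpolation=cv2.INTER_CUBIC);cv2.imwrite('pics/f.png',o)
E
```

```text
[ 0.4168162  -0.3817137   0.19421886] [ 0.2684462   0.30490145 -0.89422358]
0.64 [298.8, 5.3, 339.1, 380.8]
[ 0.6154 -0.37  ] 11
[ 0.5977 -0.3714] 12
[ 0.5799 -0.3708] 37
[ 0.5625 -0.3732] 25
[ 0.5452 -0.3749] 19
[ 0.528  -0.3753] 17
[ 0.5109 -0.3767] 16
[ 0.494 -0.377] 32
[ 0.4772 -0.378 ] 30
[ 0.4606 -0.3794] 31
[ 0.4441 -0.3807] 32
[ 0.4276 -0.3807] 31
[ 0.4115 -0.3827] 16
[ 0.3953 -0.3833] 17
[ 0.3794 -0.3846] 42
ring 0.89 [0.02067492 0.25968814 0.012     ]
ring 0.67 [-0.07076231  0.03987858  0.012     ]
```

View pics/f.png

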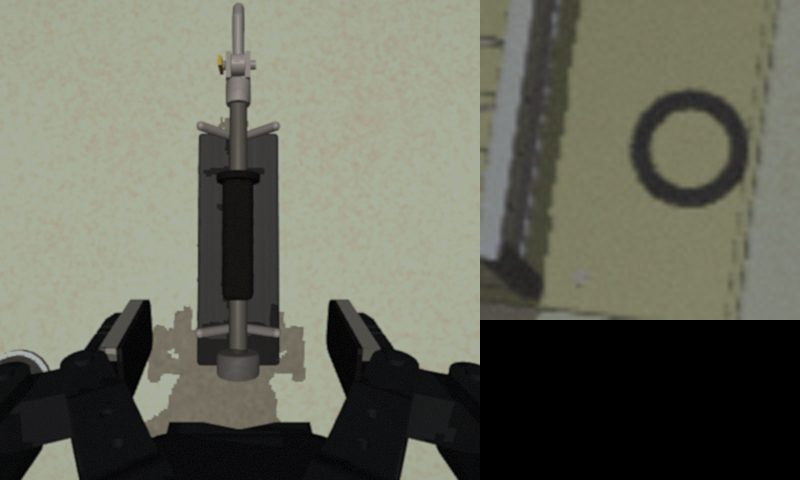

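The stick lies in both forks on its original line. The ring is flat with its right edge on the lip's inner line, measured at x ≈ -70.8 mm. The hand is clear.

```bash
python3 -c "
from rig import r
print(r.job_done(), r.get_state()['clock'])"
```

```text
the job is handed in; nothing more can be done
the job is handed in; nothing more can be done
```

The ring is drawn out against the front lip and the stick is back in its stand. I handed the job in at about 24 s on the robot's clock; it gives no verdict.

- **How it went:** I gripped the stick with the hand tilted 20° back from the guard and reached in under the guard. I felt the board with the hook at about 3 N, which showed it cocked about 0.19 rad up. Then I raised it about 1 mm and drew the ring out until the pull rose to about 3 N at the lip.
- **Ring:** the last top view puts its centre at about x = -70.8 mm in the bay frame, where -71 mm is snug. It looks flat, with its edge on the lip's inner line. That reading is only good to about 2 mm, so the snug fit rests mainly on the force felt at the lip.
- **Stick:** the last wrist view shows it in both forks, on its old line to within about 1 mm, with the hand clear of everything.
- **Other things:** I saw no contact with the capacitor, meter or reel, but did not measure them again at the end.
- **Disagreement:** an early sideways reading of the stick was 7 mm off because the arm was still moving. I measured it again before gripping.

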